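# Pin the brake-pad bonding jig shut and hold it

## Robot

A 6-joint arm with a two-finger parallel gripper is mounted at the origin on the work surface. World frame = base frame: x ahead of the robot, y to its left, z up, the work surface at z = 0. Lengths are in mm, angles in rad, forces in N, time in s.
With the tool pointing down it reaches from about 350 to 875 mm from the base axis. Payload 4.2 kg.
Tool frame: the origin (TCP) lies midway between the tips of the shut fingers; the grasp point (between the pads) lies 19 mm behind it (arm.grip_depth is the distance from the TCP to the grasp point, in mm); z points along the fingers, x is the direction in which the jaws open and shut, and the axes are right-handed (so a half turn about z gives the same grasp; the last joint's range is limited). The gripper opens to 85 mm and grips with 20 to 120 N. Pads are 22 mm wide; open, the fingers measure 114 mm over their backs; the gripper's body (76 mm by 85 mm) begins 54 mm behind the grasp point. The pads swing forward as they close: fully open they stand 13 mm farther back than shut.
Start: joints at [-1.088, 0.385, 0.008, 0, -1.194, -0.259], TCP at [138.728, -609.388, 231.312] pointing down, gripper open.
Joint ranges: [-3.14, 3.14], [-1.21, 2.06], [-1.07, 1.41], [-3.16, 2.05], [-2.99, -0.16], [-3.1, 3.1]. Speed limits (rad/s): [2.79, 2.79, 3.14, 3.14, 3.14, 3.14].

## Interface

Orientations are given as a unit quaternion [x, y, z, w].
In Python, from bench import arm, eyes, find_in, silhouettes gives the robot as it stands. The module is installed in compiled form; this text tells all that it offers.
- The arm moves only by the tool play_rows, never from a script. Its arguments are lists of equal length, an entry for each row: "offset": the shift along the world's x, y, z in mm, a list of three; "turn": the turn about the world's z in rad. In form: {"offset": [[x, y, z], ...], "turn": [turn, ...]}. A call has 1 to 12 rows; each row shifts and turns the pose as measured when the row begins; what a row does not reach is not made up. A row lasts 1/10 s, in which the tool goes at most 50 mm and 8.59 degrees, less where a joint would pass 70% of its speed; a pose out of reach is approached as far as the arm can. A call is refused whole if a number of a shift passes 50 or a number of a turn 0.15, either way. A call with a gripper value outside its range is refused whole. "grip" is the gripper's target within -1 to 1 (fully open at 1, half-way at 0, shut at -1), set as the call begins (left out, the last holds). The fingers move at their own pace and stop on an object; the grip force is fixed at half the most. Time passes only in rows, so rows that do not move let the fingers close. It gives the time, the measured TCP pose, the force and the opening at its end, in the units of the state.
- arm.read_state(): the state, without advancing time (a new reading comes with each control period).
- eyes.get_image(name): name is "scene" or "top"; returns (picture, depth): 420x560x3 uint8, red, green, blue; 420x560 float32, mm along the optical axis (not along the pixel's ray), 0 where there is no reading.
- eyes.camera_params(name): a dict with "camera_matrix" (3x3 intrinsics, pixels), "dist" ([k1, k2, p1, p2, k3] as OpenCV has them; the pictures are not rectified), "camera_from_world" (4x4, takes a point from world to camera coordinates). Camera axes: x right, y down, z forward; pixel columns grow to the right and rows downward; lengths in mm; the calibration is good to about 2 mm. A picture is of the moment at which its call begins. camera_params takes no time and is no camera call.
- arm.job_done(): hands the job in, once; it reports no verdict.
Trained networks look in the newest picture that a camera, given by its name, has taken for a name from the list of things; names that differ only in an ending like _2 or _b are one class to them, and where a whole thing is asked for, a point or a joint stands for the part that bears it (a point fixed in the world has none). Each returns a list of dicts, best first, with "score" (0 to 1); they miss things now and then, are a little off and sometimes report something else, mostly with a low value. They report only what shows in the picture. A call takes as long as a camera call. They do not tell look-alikes from the thing itself.
- find_in(camera, query): "bbox" ([centre column, centre row, width, height] in pixels, round what is visible of it).
- silhouettes(camera, query): "mask" (420x560 bool, what is visible of it) and "bbox" ([centre column, centre row, width, height] in pixels, round what is visible of it).
The state is a dict: "clock": time; "joints": joint angles; "joint_vel": joint speeds; "joint_efforts": joint torques, N m; "position": TCP position; "ee_rot": TCP orientation; "contact_force": force on the tool from outside, world axes, zero at the start; "wrist_torque": the same for the moment, N m; "gripper_width": finger opening in mm.
Only numpy, scipy, OpenCV 4.12 (cv2) and the standard library are available. Lean on these libraries where they do the work, as an engineer would, in place of code of your own. Each camera call takes 0.05 s, during which the arm holds its last target. There are 200 camera calls.

## Task

Swing the yellow hinged plate of the brake-pad jig down onto its base, then take the red-knobbed lock pin from the blue rack and push it down through the plate's hole and the base's hole until its flange presses the plate fully shut. Rubber buttons push the halves apart again, so finish while still holding the pin by its knob and pressing it down, with pin and plate fully home. Leave the black-knobbed short pin, the cup, the wrench and the old brake pad where they are.

Things in the scene. Friction and masses are not known exactly. Their poses are not given: they have to be found in the camera images.
- jig: Clamshell jig fixed to the bench: dark steel base plate 130 (x) x 190 (y) x 12 mm, a brake pad on it and, 50 mm from the centre along +y, an aluminium boss with a vertical hole; rubber buttons 40 mm either side of it along x. Origin: centre of the underside; z up; y from hinge to boss. Yaw varies up to 0.5 rad.
- flap (a joint): Hinge angle of the yellow plate: 0 = shut, level (hard stop); grows as its free edge rises, to 1.35; starts 0.6 to 1.1. Stiff hinge (0.3 N m friction): the plate stays where left, but near shut the sprung rubber buttons lift it back to about 0.04 rad (hole 5 mm higher) when let go. Closing takes 1 to 4 N at the edge; pressing it fully shut takes about 8 N at the hole, keeping it so 5 to 8 N.
- flap_hinge (a point): Middle of the hinge line, 53 mm above the bench, 75 mm from the jig's origin along the jig's -y. The hinge line runs along the jig's x. It lies in the mid-plane of the yellow plate.
- flap_hole (a point): Centre of the mouth of the hole in the yellow plate, on its upper face, 125 mm from the hinge line; hole 12.5 mm in diameter, chamfered 1.5 mm. The plate is 100 mm wide (x), 10 mm thick, reaching 155 mm from the hinge line. z out of the upper face, y away from the hinge. Shut, this point is 58 mm above the bench.
- flap_lip (a point): Point on the upper face of the yellow plate near its free edge, 147 mm from the hinge line, mid width: a good place to push. Axes as flap_hole.
- jig_hole (a point): Centre of the mouth of the hole in the aluminium boss, 46 mm above the bench; 12.5 mm in diameter, 34 mm deep, vertical, chamfered 1.5 mm. Straight below flap_hole when the plate is shut.
- rack: Blue plastic block fixed to the bench, 50 (x) x 120 (y) x 55 mm high, with two 12.5 mm vertical holes 35 mm either side of the middle along y. A pin hangs by its flange in each hole; which is which varies. Origin: centre of the underside. Yaw varies up to 0.5 rad.
- pin: Lock pin, 90 g, upright in the rack. Origin: centre of its tip, z up along it. Steel shank 10 mm diameter, 42 mm long, tip tapered over 4 mm; flange 26 mm diameter, 5 mm thick; round red knob 22 mm diameter, 40 mm high (87 mm in all). In the rack the tip is 13 mm above the bench, the knob spans 60 to 100 mm. Home in the shut jig the tip is 16 mm up and the flange lies on the plate.
- pin_tip (a point): Centre of the lock pin's tip (same as its origin).
- pin_knob (a point): Centre of the red knob, 67 mm above the tip on the pin's axis: where to grip.
- spare: Short pin with black knob (shank 24 mm; otherwise as the lock pin), standing in the rack's other hole: too short, leave it. Origin: tip.
- cup: White plastic cup, 62 mm diameter, 55 mm high, on the bench; leave it. Origin: underside.
- wrench: Steel wrench 200 mm long lying on the bench; leave it.
- oldpad: Worn brake pad 110 x 50 x 16 mm lying on the bench; leave it. Origin: underside.
Things that resemble listed ones, but are neither listed nor needed, are in the scene too. Of the things that look like the jig, the larger one is meant. Leave any orange look-alike of the pin alone.

How it is judged:
By the outcome, as a careful person would: the job done as asked, in the order asked, and still so for the second after the job is handed in, while the arm keeps its last pose, push and grip.
It also fails if it takes over 58 s, if anything falls off the work surface, if the arm or the gripper's body presses on something with over 40 N, if the wrist force passes 120 N, or if a joint passes its speed limit or range.

## Working session

There is one attempt and no reset: what is moved stays moved. The work goes in short steps, Python scripts to look and compute and a tool call to move; the robot and the scene stay as the last step left them, time stands still between calls to the robot, and variables do not carry over. Pictures are saved under pics/ and viewed, on a budget of 10 in all, crops included, one or two more only if the job needs it, and the job is handed in when it is done.

Besides the shell and the picture viewer there is one more tool, called after ">>>" as name([rows], argument=value, ...), one row to a line, values as JSON. play_rows: Moves the arm, as the interface text tells. Its arguments: {"type":"object","properties":{"offset":{"type":"array","items":{"type":"array","items":{"type":"number"}}},"turn":{"type":"array","items":{"type":"number"}},"grip":{"type":"number"}},"required":["offset","turn"]}

```bash
mkdir -p pics
cat > h.py <<'E'
import numpy as np, cv2
from bench import arm, eyes, find_in, silhouettes
def cloud(cam, depth):
    p=eyes.camera_params(cam); K=np.array(p["camera_matrix"]); d=np.array(p["dist"]); T=np.linalg.inv(np.array(p["camera_from_world"]))
    h,w=depth.shape; u,v=np.meshgrid(np.arange(w),np.arange(h))
    n=cv2.undistortPoints(np.stack([u,v],-1).reshape(-1,1,2).astype(np.float64),K,d).reshape(h,w,2)
    P=np.concatenate([n*depth[...,None],depth[...,None]],-1)
    return P@T[:3,:3].T+T[:3,3]
E
python3 - <<'E'
from h import *
ims=[]
for c in ("scene","top"):
    im,d=eyes.get_image(c); np.savez(c+"0.npz",im=im,d=d)
    cv2.imwrite(f"pics/{c}0.png",im[...,::-1])
    for q in ("jig","flap","rack","pin","spare","pin_knob"):
        X=cloud(c,d)
        for r in silhouettes(c,q)[:4]:
            m=r["mask"]&(d>0)
            print(c,q,round(r["score"],2),np.round(r["bbox"]),np.round(np.median(X[m],0)),np.round(np.percentile(X[m],[3,97],axis=0)).tolist())
print(arm.read_state())
E
```

```text
scene jig 0.69 [266. 235.  67.  46.] [620. -72.  40.] [[566.0, -139.0, 4.0], [658.0, -5.0, 46.0]]
scene jig 0.57 [358. 197.  86.  91.] [554. 154.  56.] [[493.0, 73.0, 6.0], [617.0, 249.0, 154.0]]
scene flap 0.97 [266. 226.  52.  30.] [603. -69.  43.] [[559.0, -126.0, 33.0], [643.0, -13.0, 47.0]]
scene flap 0.79 [357. 188.  64.  71.] [541. 152. 107.] [[416.0, 90.0, 1.0], [596.0, 212.0, 158.0]]
scene rack 0.62 [197. 268.  28.  34.] [ 710. -225.   34.] [[692.0, -251.0, 2.0], [748.0, -198.0, 55.0]]
scene rack 0.59 [190. 200.  51.  32.] [ 508. -267.   46.] [[467.0, -322.0, 0.0], [527.0, -201.0, 57.0]]
scene pin 0.58 [210. 219.  14.  29.] [ 583. -206.   59.] [[520.0, -228.0, -1.0], [590.0, -196.0, 88.0]]
scene pin 0.47 [202. 192.   8.  19.] [ 508. -227.   81.] [[410.0, -239.0, 2.0], [514.0, -217.0, 101.0]]
scene spare 0.5 [177. 185.  10.  22.] [ 491. -294.   80.] [[471.0, -312.0, 55.0], [496.0, -285.0, 102.0]]
scene spare 0.45 [355. 200.  90.  93.] [554. 154.  55.] [[492.0, 72.0, 5.0], [617.0, 249.0, 154.0]]
scene pin_knob 0.64 [201. 191.  13.  18.] [ 508. -227.   80.] [[418.0, -238.0, 5.0
[... 1039 characters left out ...]

{'clock': 0.7, 'joints': array([-1.08839037e+00,  3.84642368e-01,  7.90017386e-03, -6.14128076e-06,
       -1.19400282e+00, -2.58611487e-01]), 'joint_vel': array([ 0.00019351, -0.0004834 ,  0.00069547, -0.00058491, -0.00082222,
        0.00181801]), 'joint_efforts': array([ 1.16757128e-04, -3.91951132e+01,  1.88582397e+01,  4.18977007e+00,
       -3.60093709e-04, -7.01525835e-06]), 'position': array([ 138.73295542, -609.38128856,  231.34605351]), 'ee_rot': array([ 6.23727163e-01,  7.81642134e-01, -7.72820214e-06,  2.46293398e-05]), 'contact_force': array([0.03927554, 0.62870933, 0.26548266]), 'wrist_torque': array([ 0.00966863, -0.01109797,  0.05352094]), 'gripper_width': 85.43990006610849}
```

View pics/scene0.png

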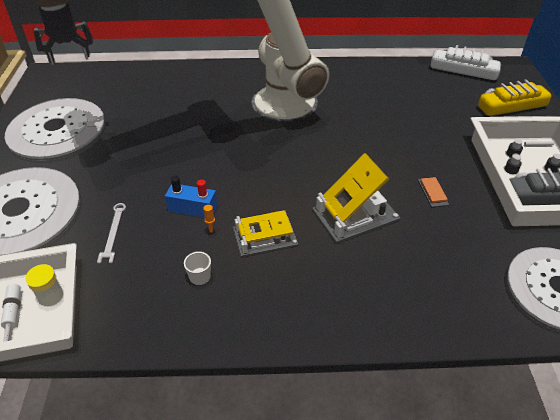

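View pics/top0.png

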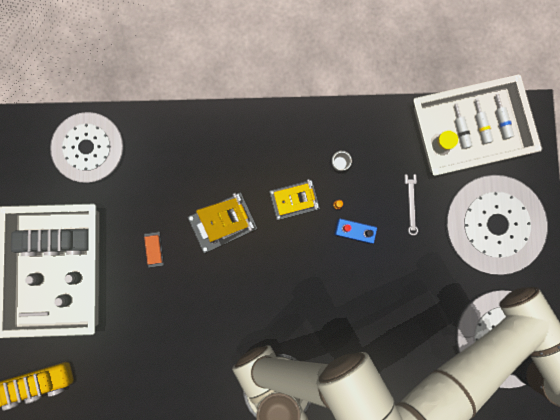

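The scene shows the large open jig at scene (357,195) / top (223,222), the red-knobbed pin at scene (202,190) / top (347,229), and the orange look-alike standing at scene (210,219). Next I fit the flap plane, the base and the knob.

Run:
```python
from h import *
for c,bb in (("scene",(357,197,100,105)),("top",(224,223,76,70))):
    z=np.load(c+"0.npz"); im,d=z["im"],z["d"]; X=cloud(c,d)
    hsv=cv2.cvtColor(im,cv2.COLOR_RGB2HSV)
    box=np.zeros(d.shape,bool); box[bb[1]-bb[3]//2:bb[1]+bb[3]//2, bb[0]-bb[2]//2:bb[0]+bb[2]//2]=1
    y=box&(d>0)&(hsv[...,0]>18)&(hsv[...,0]<32)&(hsv[...,1]>150)&(X[...,2]>40)
    P=X[y]; 
    for _ in range(5):
        m=P.mean(0); n=np.linalg.svd(P-m,full_matrices=False)[2][2]; n*=np.sign(n[2]); r=(P-m)@n; P=P[abs(r)<max(4,2*r.std())]
    ang=np.arccos(n[2]); print(c,len(P),"plane n",n.round(3),"tilt",ang.round(3),"horiz dir(up slope)",np.round(np.arctan2(-n[1],-n[0]),3),"m",m.round(),"std",r.std().round(2))
    up=np.array([-n[0],-n[1]]);up/=np.hypot(*up); ex=np.array([up[1],-up[0],0])
    e=np.array([up[0]*np.cos(ang),up[1]*np.cos(ang),np.sin(ang)])
    a,b=(P-m)@ex,(P-m)@e
    rc=cv2.minAreaRect(np.stack([a,b],1).astype(np.float32)); print(" rect",rc, "x",np.percentile(a,[1,99]),"y",np.percentile(b,[1,99]))
    # plane meets z=58 (upper-face at hinge approx): 
    t=rc[0]; ctr=m+ex*t[0]+e*t[1]; hinge=ctr-77.5*e-5*n; print(" ctr",ctr.round(1),"hinge est",hinge.round(1),"lip",(hinge+147*e+5*n).round(1))
    J=box&(d>0)&(X[...,2]>7)&(X[...,2]<18); print(" base",J.sum(),cv2.minAreaRect(X[J][:,:2].astype(np.float32)))
    red=(d>0)&((hsv[...,0]<5)|(hsv[...,0]>174))&(hsv[...,1]>170)&(X[...,2]>60)&(X[...,2]<110)&(X[...,1]<-180)&(X[...,1]>-330)&(X[...,0]>400)&(X[...,0]<560)
    Q=X[red]; print(" red",len(Q),np.median(Q,0).round(1),np.percentile(Q,[2,98],axis=0).round(1).tolist(), "top:",Q[Q[:,2]>96].mean(0).round(1))
    bl=(d>0)&(hsv[...,0]>100)&(hsv[...,0]<125)&(hsv[...,1]>150)&(X[...,2]>50)&(X[...,2]<60)&(X[...,1]<-180)&(X[...,1]>-340)&(X[...,0]>420)&(X[...,0]<560)
    print(" rack",bl.sum(),cv2.minAreaRect(X[bl][:,:2].astype(np.float32)))
```

```text
scene 1810 plane n [ 0.264 -0.617  0.742] tilt 0.735 horiz dir(up slope) 1.975 m [542. 150. 111.] std 1.77
 rect ((-1.5545158386230469, -7.062568664550781), (163.2095947265625, 104.73692321777344), 89.4031753540039) x [-51.15880099  48.91801623] y [-84.47596608  72.65630613]
 ctr [542.5 144.3 105.9] hinge est [563.8  94.5  50.2] lip [522.2 191.7 152.5]
 base 975 ((454.8230285644531, 146.67913818359375), (322.69403076171875, 205.84022521972656), 13.937634468078613)
 red 119 [ 509.1 -226.8   90.2] [[494.9, -237.1, 64.4], [513.9, -217.7, 101.7]] top: [ 503.9 -227.1   98.9]
 rack 492 ((492.4608154296875, -261.79638671875), (122.69764709472656, 56.625144958496094), 74.94512176513672)
top 1112 plane n [ 0.265 -0.615  0.743] tilt 0.734 horiz dir(up slope) 1.977 m [535. 154. 114.] std 1.95
 rect ((-0.6481781005859375, -11.242462158203125), (164.7188262939453, 100.42459106445312), 89.84675598144531) x [-49.01062957  48.51277611] y [-86.0928102   69.62867521]
 ctr [537.9 145.9 106.8] hinge est [559.3  96.1  51.1] lip [517.5 193.3 153.3]
 base 675 ((517.9107666015625, 163.47608947753906), (211.83689880371094, 235.25022888183594), 2.811075210571289)
 red 31 [ 496.8 -224.4   98.4] [[490.3, -233.1, 90.6], [505.7, -215.8, 104.2]] top: [ 497.9 -224.1   99.3]
 rack 401 ((488.3981018066406, -259.95477294921875), (120.62083435058594, 50.209205627441406), 75.00296783447266)
```

>>> play_rows([
  [30,36,3],
  [30,36,3],
  [30,36,3],
  [30,36,3],
  [30,36,3],
  [30,36,3],
  [30,36,3],
  [30,36,3],
  [30,36,3],
  [30,36,3],
  [30,36,3],
  [30,36,3],
], turn=[0.015,0.015,0.015,0.015,0.015,0.015,0.015,0.015,0.015,0.015,0.015,0.015], grip=-1)

```text
clock: 1.9
position: [505.6, -163.1, 269.7]
ee_rot: [0.552, 0.834, 0.001, 0.003]
contact_force: [1.2, -1.2, 0.3]
gripper_width: 0.2
```

>>> play_rows([
  [2,35,0],
  [2,35,0],
  [2,35,0],
  [2,35,0],
  [2,35,0],
  [2,35,0],
  [2,35,0],
  [1,35,-15],
  [0,35,-25],
  [0,28,-25],
  [0,0,-20],
  [0,0,0],
], turn=[0,0,0,0,0,0,0,0,0,0,0,0])

```text
clock: 3.1
position: [524.3, 200.9, 185.1]
ee_rot: [0.548, 0.836, 0.005, 0.006]
contact_force: [0.5, 0.1, 0.3]
gripper_width: -0.1
```

>>> play_rows([
  [-4,-8,-17],
  [0,0,-10],
  [-2,6,-8],
  [-3,6,-8],
  [-2,5,-9],
  [-2,5,-9],
  [-2,4,-10],
  [-1,4,-10],
  [-1,3,-10],
  [-1,2,-11],
  [-1,2,-8],
  [0,0,-6],
], turn=[0,0,0,0,0,0,0,0,0,0,0,0])

```text
clock: 4.3
position: [508.1, 234.7, 67.3]
ee_rot: [0.548, 0.837, 0.009, 0.009]
contact_force: [-0.3, 0.9, 0.5]
gripper_width: 0.0
```

Run:
```python
from h import *
a,_=eyes.get_image("scene"); b,_=eyes.get_image("top")
A=cv2.resize(a[130:270,270:440],None,fx=2.3,fy=3); B=cv2.resize(b[160:300,140:310],None,fx=2.3,fy=3)
cv2.imwrite("pics/p3.png",np.hstack([A,B])[...,::-1]); print(arm.read_state()["contact_force"])
```

```text
[ 1.20747151 -0.47379798  0.36572553]
```

View pics/p3.png

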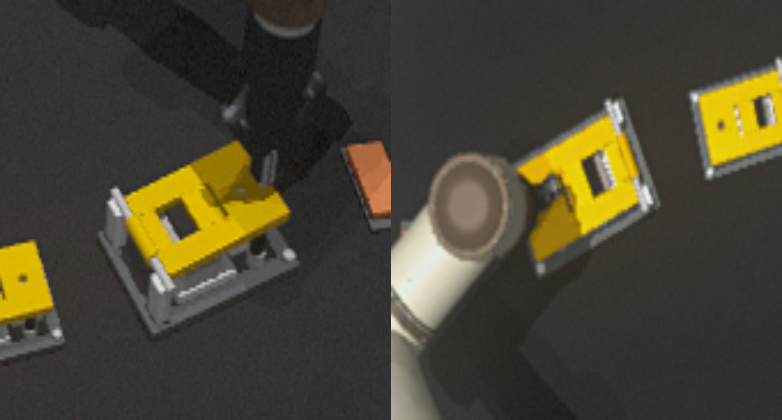

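The crop shows the flap almost shut (scene crop around (200,210)), with the fingertip on its free edge. I press a little more.

>>> play_rows([
  [0,0,-4],
  [0,0,-3],
  [0,0,-3],
  [0,0,0],
], turn=[0,0,0,0])

```text
clock: 4.8
position: [508.2, 234.8, 59.4]
ee_rot: [0.548, 0.837, 0.01, 0.009]
contact_force: [-2.1, 0.2, 3.0]
gripper_width: 0.0
```

>>> play_rows([
  [0,0,30],
  [0,-10,40],
  [0,-30,30],
  [0,-45,0],
  [0,-45,0],
  [0,-45,0],
  [0,-45,0],
  [-1,-45,0],
  [-1,-45,0],
  [-1,-45,0],
  [-2,-45,0],
  [-3,-35,0],
], turn=[0,0,0,0,0,0,0,0,0,0,0,0], grip=0.1)

```text
clock: 6.0
position: [499.8, -213.6, 165.4]
ee_rot: [0.544, 0.839, 0.014, 0.015]
contact_force: [1.2, 0.5, 0.8]
gripper_width: 47.0
```

Run:
```python
from h import *
print(arm.read_state()["position"],arm.read_state()["ee_rot"],arm.read_state()["gripper_width"])
crop=[]
for c,bb in (("scene",(357,197,100,105)),("top",(224,223,76,70))):
    im,d=eyes.get_image(c); X=cloud(c,d); np.savez(c+"1.npz",im=im,d=d)
    hsv=cv2.cvtColor(im,cv2.COLOR_RGB2HSV)
    box=np.zeros(d.shape,bool); box[bb[1]-bb[3]//2:bb[1]+bb[3]//2, bb[0]-bb[2]//2:bb[0]+bb[2]//2]=1
    y=box&(d>0)&(hsv[...,0]>18)&(hsv[...,0]<32)&(hsv[...,1]>150)&(X[...,2]>48)&(X[...,2]<80)
    P=X[y]
    for _ in range(4):
        m=P.mean(0); n=np.linalg.svd(P-m,full_matrices=False)[2][2]; n*=np.sign(n[2]); r=(P-m)@n; P=P[abs(r)<max(3,2*r.std())]
    rc=cv2.minAreaRect(P[:,:2].astype(np.float32)); print(c,"n",n.round(3),"rect",rc,"zmed",np.median(P[:,2]))
    for yy in (1.976,):
        dv=np.array([np.cos(yy),np.sin(yy)])
        print(" ctr+45..50:",np.array(rc[0])+47.5*dv)
    x0,y0=bb[0]-45,bb[1]-45
    crop.append(cv2.resize(im[y0:y0+90,x0:x0+90],None,fx=4.4,fy=4.4,interpolation=cv2.INTER_CUBIC)); print(" crop origin",x0,y0)
cv2.imwrite("pics/p4.png",np.hstack(crop)[...,::-1])
```

```text
[ 499.78742939 -213.64094688  165.38280842] [0.54428189 0.83865264 0.01421223 0.01473035] 46.976225530000455
scene n [ 0.013 -0.038  0.999] rect ((533.9176025390625, 164.58453369140625), (103.42312622070312, 165.5001983642578), 23.271772384643555) zmed 60.87978358577402
 ctr+45..50: [515.19281997 208.23808473]
 crop origin 312 152
top n [ 0.014 -0.039  0.999] rect ((529.3121337890625, 164.86404418945312), (99.86965942382812, 162.58087158203125), 23.462238311767578) zmed 60.77599215140765
 ctr+45..50: [510.58735122 208.51759522]
 crop origin 179 178
```

View pics/p4.png

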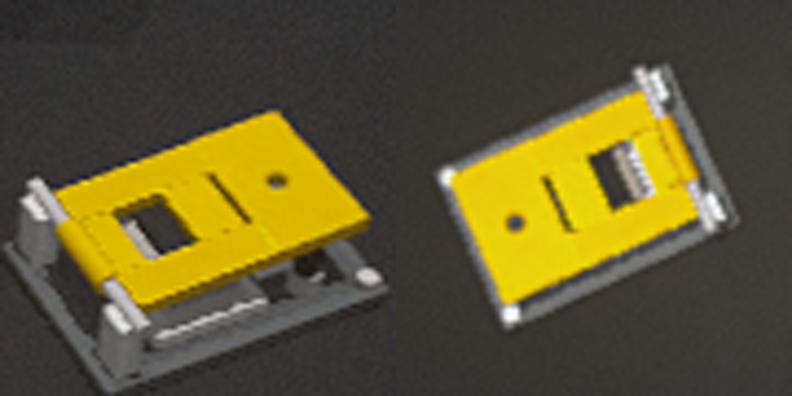

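The flap is at about 0.04 rad, with its hole at scene crop (277,181) and top crop (119,222). I locate the hole by its dark blob and also get the move to the pin.

```bash
cat >> h.py <<'E'
def ray_z(cam,uv,z):
    p=eyes.camera_params(cam); T=np.linalg.inv(np.array(p["camera_from_world"]))
    n=cv2.undistortPoints(np.array([[uv]],float),np.array(p["camera_matrix"]),np.array(p["dist"])).ravel()
    r=T[:3,:3]@[n[0],n[1],1]; return T[:3,3]+r*(z-T[2,3])/r[2]
def hole(cam,im,guess,R=5):
    g=cv2.cvtColor(im,cv2.COLOR_RGB2GRAY).astype(float); u0,v0=np.round(guess).astype(int)
    w=g[v0-R:v0+R+1,u0-R:u0+R+1]; w=np.clip(np.median(w)-12-w,0,None); v,u=np.mgrid[v0-R:v0+R+1,u0-R:u0+R+1]
    return (w*u).sum()/w.sum(),(w*v).sum()/w.sum()
def proj(cam,P):
    p=eyes.camera_params(cam); T=np.array(p["camera_from_world"])
    return cv2.projectPoints(np.array([P],float),cv2.Rodrigues(T[:3,:3])[0],T[:3,3],np.array(p["camera_matrix"]),np.array(p["dist"]))[0].ravel()
E
python3 - <<'E'
from h import *
for c,g in (("scene",(312+277/4.4,152+181/4.4)),("top",(179+119/4.4,178+222/4.4))):
    im=np.load(c+"1.npz")["im"]; uv=hole(c,im,g); print(c,np.round(uv,2),ray_z(c,uv,62.5).round(1))
E
```

```text
scene [374.48 192.57] [513.6 210.4  62.5]
top [205.67 228.25] [509.9 212.7  62.5]
```

>>> play_rows([
  [0,-13,-20],
  [0,0,-20],
  [0,0,-20],
  [0,0,0],
], turn=[0,0,0,0])

```text
clock: 6.5
position: [499.3, -229.5, 104.0]
ee_rot: [0.548, 0.836, 0.015, 0.016]
contact_force: [0.2, 0.4, -0.4]
gripper_width: 46.8
```

>>> play_rows([
  [2,2,-10],
  [0,0,-15],
  [0,0,-13],
  [0,0,0],
], turn=[0,0,0,0])

```text
clock: 6.9
position: [504.2, -226.1, 67.1]
ee_rot: [0.547, 0.837, 0.016, 0.019]
contact_force: [-0.7, -0.4, -1.1]
gripper_width: 46.8
```

>>> play_rows([
  [0,0,0],
  [0,0,0],
  [0,0,0],
  [0,0,0],
  [0,0,0],
], turn=[0,0,0,0,0], grip=-1)

```text
clock: 7.4
position: [506.0, -225.5, 70.0]
ee_rot: [0.546, 0.837, 0.017, 0.021]
contact_force: [-0.5, -0.5, -1.8]
gripper_width: 20.5
```

>>> play_rows([
  [0,0,15],
  [0,0,20],
  [0,0,25],
  [0,0,25],
], turn=[0,0,0,0])

```text
clock: 7.8
position: [502.5, -224.9, 153.4]
ee_rot: [0.547, 0.837, 0.015, 0.016]
contact_force: [0.8, -1.3, -1.0]
gripper_width: 21.0
```

Run:
```python
from h import *
s=arm.read_state(); print(s["position"],s["ee_rot"],s["gripper_width"],s["contact_force"])
a,d=eyes.get_image("scene"); b,d2=eyes.get_image("top"); np.savez("g.npz",a=a,d=d,b=b,d2=d2)
print(arm.read_state()["position"])
A=cv2.resize(a[120:240,140:260],None,fx=5,fy=5,interpolation=cv2.INTER_CUBIC)
cv2.imwrite("pics/p5.png",A[...,::-1])
```

```text
[ 502.47880937 -224.89721896  153.38961396] [0.54665371 0.8370603  0.01511142 0.01647485] 21.01368371335173 [ 0.77432894 -1.33417816 -1.00061755]
[ 505.20351251 -225.56471469  156.54678923]
```

View pics/p5.png

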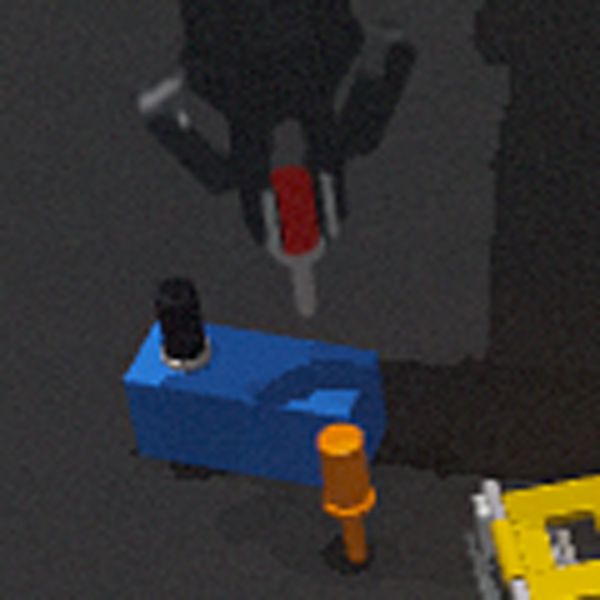

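The pin is held in the jaws and clear of the rack, with its tip at crop (307,312). The spare and the orange look-alike are undisturbed. Next I carry it over the jig.

>>> play_rows([
  [1,38,0],
  [1,42,0],
  [1,42,0],
  [1,42,0],
  [1,42,0],
  [1,42,0],
  [1,42,0],
  [1,42,0],
  [0,42,-2],
  [0,36,-2],
  [0,10,-1],
  [0,0,-1],
], turn=[0,0,0,0,0,0,0,0,0,0,0,0])

```text
clock: 9.1
position: [505.8, 208.4, 140.0]
ee_rot: [0.549, 0.835, 0.013, 0.017]
contact_force: [-0.0, -0.4, -1.8]
gripper_width: 20.1
```

```bash
cat > look.py <<'E'
from h import *
import sys
s=arm.read_state(); print(s["position"].round(1),s["ee_rot"].round(3),s["gripper_width"],s["contact_force"].round(1))
a,d=eyes.get_image("scene"); b,d2=eyes.get_image("top"); np.savez("g.npz",a=a,d=d,b=b,d2=d2)
print(arm.read_state()["position"].round(1))
f=lambda i,u,v:cv2.resize(i[v:v+80,u:u+66],None,fx=6,fy=6,interpolation=cv2.INTER_CUBIC)
cv2.imwrite("pics/%s.png"%sys.argv[1],np.hstack([f(a,340,130),f(b,175,190)])[:,:,::-1])
E
python3 look.py p6
```

```text
[505.8 208.4 140. ] [0.549 0.835 0.013 0.017] 20.073681929771443 [-0.  -0.4 -1.8]
[505.6 206.6 140.1]
```

View pics/p6.png

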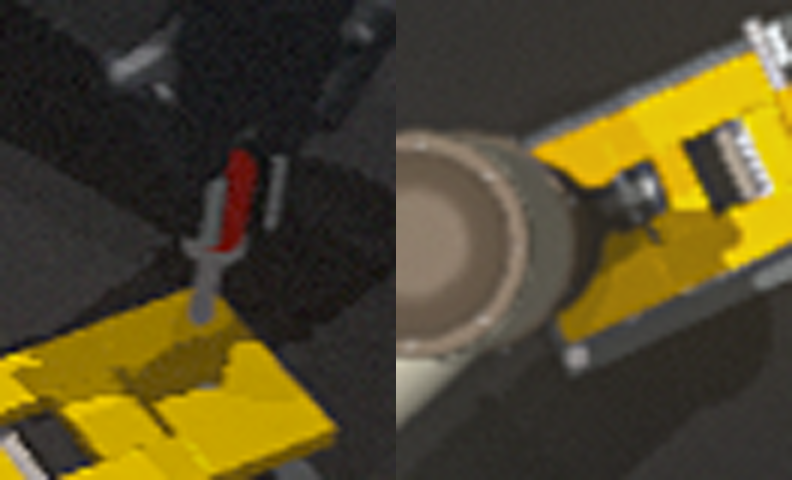

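Run:
```python
from h import *
for z in (78,83,88): print(z,ray_z("scene",(373.5,182.6),z).round(1))
print("knob top (240,152)",ray_z("scene",(340+242/6,130+150/6),83+87).round(1), "knob bottom",ray_z("scene",(340+228/6,130+248/6),83+47).round(1))
t=np.array([512.,211,83]); h=np.array([512.,211,170]); print(proj("scene",t),proj("scene",h))
g=np.load("g.npz");a,d=g["a"],g["d"];hsv=cv2.cvtColor(a,cv2.COLOR_RGB2HSV);X=cloud("scene",d)
m=((hsv[...,0]<5)|(hsv[...,0]>174))&(hsv[...,1]>150)&(d>0); m[:,:340]=0;m[:,410:]=0;m[:130]=0;m[210:]=0
P=X[m]; print(len(P),P.mean(0).round(1),np.percentile(P,[3,97],axis=0).round(1).tolist())
for lo in range(110,175,8):
    Q=P[(P[:,2]>lo)&(P[:,2]<=lo+8)]
    if len(Q): print(lo,len(Q),Q.mean(0).round(1))
# shank depth along axis pixels
for cy in (265,285,300,312):
    v=int(130+cy/6); print(cy,[X[v,u].round(0).tolist() for u in (373,374)])
```

```text
78 [492.9 209.2  78. ]
83 [498.3 207.7  83. ]
88 [503.7 206.1  88. ]
knob top (240,152) [494.1 213.6 170. ] knob bottom [508.5 211.  130. ]
[375.67316784 186.24137045] [380.52220514 159.77350417]
69 [502.9 211.5 153.9] [[496.1, 204.7, 129.7], [513.9, 217.2, 173.7]]
126 4 [507.3 209.8 130.9]
134 6 [511.1 208.9 139.3]
142 10 [508.5 211.  146.3]
150 10 [510.4 209.6 154. ]
158 10 [508.3 211.4 162.7]
166 25 [505.2 209.7 171.2]
174 2 [506.9 206.3 174.5]
265 [[501.0, 202.0, 115.0], [507.0, 203.0, 120.0]]
285 [[502.0, 203.0, 105.0], [506.0, 204.0, 109.0]]
300 [[504.0, 204.0, 97.0], [507.0, 205.0, 100.0]]
312 [[505.0, 204.0, 91.0], [505.0, 207.0, 91.0]]
```

The pin is about 13 mm short in x: tip at scene px (373.5,183) against the hole at (374.5,192.6). Camera and kinematics agree on a shift of (12, 4.5).

>>> play_rows([
  [6,2,-4],
  [6,2.5,-5],
  [0,0,-4],
  [0,0,0],
], turn=[0,0,0,0])

```text
clock: 9.6
position: [518.8, 207.0, 125.6]
ee_rot: [0.553, 0.833, 0.012, 0.017]
contact_force: [-0.4, -0.4, -0.8]
gripper_width: 20.3
```

```bash
python3 look.py p7
```

```text
[518.8 207.  125.6] [0.553 0.833 0.012 0.017] 20.256923496391355 [-0.4 -0.4 -0.8]
[519.1 207.5 126.4]
```

View pics/p7.png

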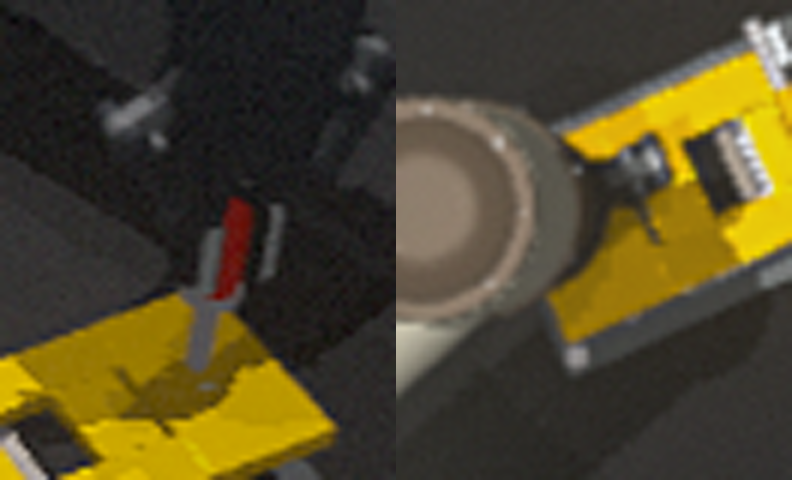

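The tip, at crop (200,366), is about 4.5 mm low in y and 1.5 mm high in x relative to the hole at (207,375). I correct that and start down.

>>> play_rows([
  [-1.5,4.5,0],
  [0,1,-2],
  [0,0,-2],
], turn=[0,0,0])

```text
clock: 10.0
position: [517.7, 213.4, 123.0]
ee_rot: [0.553, 0.833, 0.014, 0.017]
contact_force: [0.5, -0.5, -2.1]
gripper_width: 20.4
```

```bash
python3 look.py p8
```

```text
[517.7 213.4 123. ] [0.553 0.833 0.014 0.017] 20.350457237899423 [ 0.5 -0.5 -2.1]
[517.5 213.2 122.7]
```

View pics/p8.png

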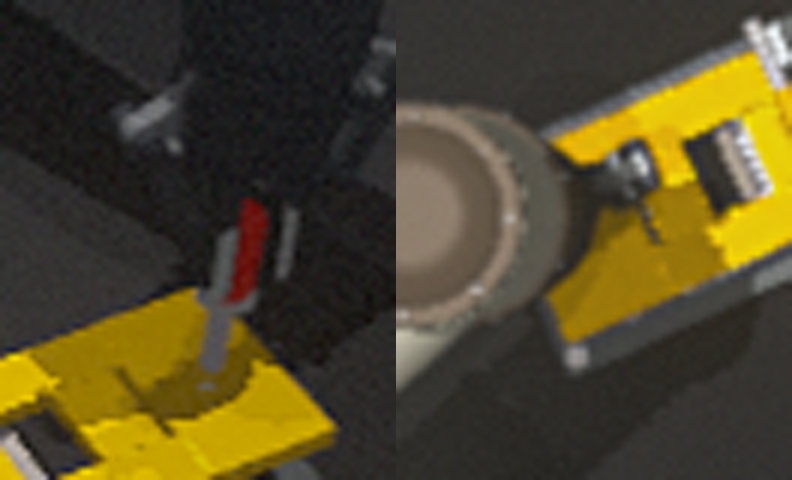

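The tip at (213,368) is within about 1.5 mm of the hole axis. I descend gently and watch the force.

>>> play_rows([
  [0,-0.8,-4],
  [0,0,-4],
  [0,0,-4],
], turn=[0,0,0])

```text
clock: 10.4
position: [517.7, 212.7, 110.4]
ee_rot: [0.553, 0.833, 0.014, 0.018]
contact_force: [0.5, -0.3, -0.8]
gripper_width: 20.1
```

>>> play_rows([
  [0,0,-4],
  [0,0,-4],
  [0,0,-3],
], turn=[0,0,0])

```text
clock: 10.7
position: [517.7, 212.8, 98.1]
ee_rot: [0.553, 0.833, 0.014, 0.017]
contact_force: [0.4, 1.0, -1.0]
gripper_width: 20.2
```

>>> play_rows([
  [0,0,-4],
  [0,0,-4],
  [0,0,-4],
], turn=[0,0,0])

```text
clock: 11.0
position: [517.8, 212.9, 85.1]
ee_rot: [0.553, 0.833, 0.014, 0.017]
contact_force: [0.8, 1.8, -1.3]
gripper_width: 20.2
```

```bash
python3 look.py p9
```

```text
[517.8 212.9  85.1] [0.553 0.833 0.014 0.017] 20.16092443281666 [ 0.8  1.8 -1.3]
[517.5 212.8  84.7]
```

View pics/p9.png

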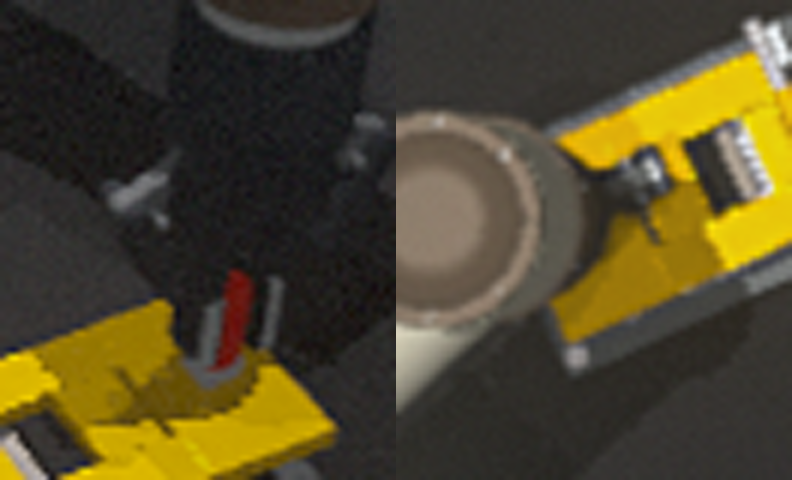

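The shank is through both holes and the flange sits just above the plate at (215,372). I press on down.

>>> play_rows([
  [0,0,-4],
  [0,0,-4],
  [0,0,-3],
], turn=[0,0,0])

```text
clock: 11.4
position: [517.9, 213.1, 74.0]
ee_rot: [0.553, 0.833, 0.014, 0.018]
contact_force: [-4.5, 1.6, 5.8]
gripper_width: 20.7
```

>>> play_rows([
  [0,0,-2],
  [0,0,-2],
], turn=[0,0])

```text
clock: 11.6
position: [517.8, 213.2, 71.6]
ee_rot: [0.552, 0.833, 0.014, 0.018]
contact_force: [-4.2, -0.0, 8.4]
gripper_width: 20.3
```

>>> play_rows([
  [0,0,-2.5],
  [0,0,-2.5],
], turn=[0,0])

```text
clock: 11.8
position: [517.9, 213.3, 71.3]
ee_rot: [0.551, 0.834, 0.014, 0.019]
contact_force: [-8.2, -0.7, 18.9]
gripper_width: 20.5
```

>>> play_rows([
  [0,0,-3],
  [0,0,-3],
], turn=[0,0])

```text
clock: 12.0
position: [518.0, 213.3, 71.3]
ee_rot: [0.55, 0.835, 0.014, 0.02]
contact_force: [-8.6, -1.5, 19.0]
gripper_width: 20.4
```

Hard stop at z 71.3 with 19 N. I check that the plate is level and at what height the knob sits.

```bash
python3 look.py p10
python3 - <<'E'
from h import *
g=np.load("g.npz")
for c,im,d,bb in (("scene",g["a"],g["d"],(357,197,100,105)),("top",g["b"],g["d2"],(224,223,76,70))):
    X=cloud(c,d); hsv=cv2.cvtColor(im,cv2.COLOR_RGB2HSV)
    box=np.zeros(d.shape,bool); box[bb[1]-bb[3]//2:bb[1]+bb[3]//2, bb[0]-bb[2]//2:bb[0]+bb[2]//2]=1
    P=X[box&(d>0)&(hsv[...,0]>18)&(hsv[...,0]<32)&(hsv[...,1]>150)&(X[...,2]>48)&(X[...,2]<80)]
    for _ in range(4):
        m=P.mean(0); n=np.linalg.svd(P-m,full_matrices=False)[2][2]; n*=np.sign(n[2]); r=(P-m)@n; P=P[abs(r)<max(3,2*r.std())]
    print(c,len(P),n.round(4),"angle",-(n[:2]@[np.cos(1.976),np.sin(1.976)]).round(4),"z",np.median(P[:,2]).round(1))
    R=X[box&(d>0)&((hsv[...,0]<5)|(hsv[...,0]>174))&(hsv[...,1]>150)&(X[...,2]>55)]
    if len(R)>4: print(" red z",np.percentile(R[:,2],[3,50,97]).round(1))
s=arm.read_state(); print(s["position"].round(1),s["contact_force"].round(1))
E
```

```text
[518.  213.3  71.3] [0.55  0.835 0.014 0.02 ] 20.36316461906684 [-8.6 -1.5 19. ]
[517.9 213.3  71.3]
scene 1271 [1.6e-03 5.0e-04 1.0e+00] angle 0.0002 z 57.4
 red z [ 67.4  93.9 116.4]
top 831 [-0.0013  0.0032  1.    ] angle -0.0035 z 57.8
[517.9 213.3  71.3] [-8.1 -1.  18.9]
```

View pics/p10.png

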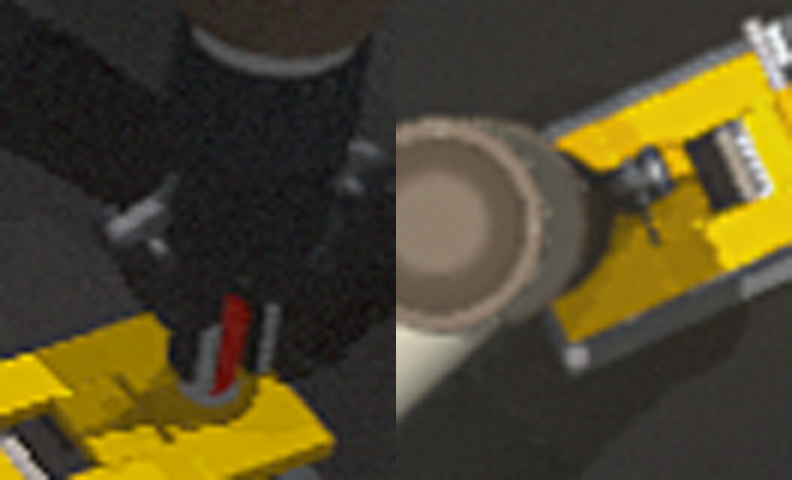

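The plate is level (0.000 and −0.003 rad, upper face at 57.5 mm) with the flange on it at (212,395). The 19 N push is steady, so I hand in while holding it.

```bash
python3 -c "
from h import *
print(arm.job_done()); s=arm.read_state(); print(s['clock'],s['position'].round(1),s['contact_force'].round(1))"
```

```text
the job is handed in; nothing more can be done
None
the job is handed in; nothing more can be done
```

The jig is shut and the red-knobbed lock pin is pressed home. I handed the job in at about 12 s of robot time, with the arm still gripping the knob and pushing down.

I pushed the yellow plate down by its free edge, took the lock pin from the rack, lined it up over the plate hole using the cameras, and pushed it through both holes to a hard stop.

**Last checks**
- **Plate:** level, measured at 0.000 rad from the scene camera and −0.003 rad from the top camera. Its upper face was at about 57.5 mm, against 58 mm when shut.
- **Pin:** the flange was down on the plate. The TCP stayed at z 71.3 mm under a steady downward push of about 19 N, with about 8 N sideways.
- **Other items:** I made no contact with the spare pin, the orange look-alike, the cup, the wrench or the old pad. A picture after lifting the pin showed the spare and the orange pin in place. I did not check the others again at the end.

**What did not fully agree**
- **Tilt:** the tool had tilted about 0.05 rad over the run, and the pin looks slightly tilted (about 0.05 rad) in the jaws.
- **Jaw opening:** it reads 20.4 mm on the 22 mm knob.
- **Tip height:** going by the gripper height when I took the pin, the tip would be at about 14.3 mm instead of 16 mm. That would fit the grip slipping a millimetre or two on the knob.
- **After hand-in:** the robot gave no reading, so the last figures are from just before it.

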